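Pack the spice caddy and make it ready to carry

TASK

Pack the spice caddy for the barbecue: turn its cam fully open, take out the shaker left in it and stand that upright on the free part of the range top, and stand every round steel spice tin from the range top upright in a bay of its own. Then quarter-turn the cam fully home so that the bar clamps the tins tight, and last pull the telescopic carrying handle up until its lock button clicks out; let go, and leave the dressing bottle where it is.

Things in the scene. Friction and masses are not known exactly. Their poses are not given: they have to be found in the camera images.
- caddy: heavy wooden tin caddy on the worktop, does not move. Origin on the worktop below the middle of the tin row; y along the row of 4 bays, x from clamp bar (front) to back fence, z up. Base 12 mm thick, x -63 to 45, y -135 to 135 mm, plus a tongue 120 mm wide, x -157 to 132. Fence: face x = 28, top z = 46. Dividers 4 mm thick at y = 0, -60, 60, -120, 120, top z = 46
- cam (a joint): cam angle, rad: 0 = open (wing along the row; hard stop), 1.571 = tight (wing across the row; hard stop). Grows clockwise seen from above. Starts about half-way. Has friction and stays where left; turning takes under 0.5 N m
- cam_grip (a point): centre of the cam's black wing handle on its upright axis (caddy x = -95 mm, y = 0), z = 65 mm. The wing is a flat bar 84 mm long, 14 mm thick, z 45 to 85 mm, over an off-centre steel disc with top at z = 32 mm. This point's frame turns with the wing; its y axis runs along the wing
- bar (a joint): how far the cam has drawn the aluminium clamp bar towards the fence, m: 0 open, 0.0175 tight; driven by the cam alone. Bar at 0: caddy x -58 to -40 mm, top z = 40 mm. It carries one sprung cork pad a bay (40 mm wide, z 16 to 44 mm), face at x = -30 mm open, -12 mm tight and unloaded: tins go in only with the cam open
- handle (a joint): how far the telescopic carrying handle is pulled up, m: 0 = right down, 0.100 = upper stop. About 4 N of friction and 130 g; stays where it is left. Past 0.093 its spring button clicks out above the sleeve and it cannot slide back below 0.093
- handle_grip (a point): middle of the handle's grip: a black level bar 18 mm thick, 100 mm long along the caddy's y, on a square tube 18 mm wide in an upright sleeve (26 mm square, top z = 95 mm) behind the fence at caddy x = 100 mm, y = 0. This point is at z = 130 mm plus the handle joint
- lockbutton (a joint): the round steel lock button on the front (-x) of the handle's tube, m: about 0.0005 = pressed in, hidden in the sleeve; 0.008 = clicked out. Its own spring drives it out
- tin1_mid (a point): centre, half-way up, of a round plain steel spice tin, closed, 46 mm in diameter over its lid (top 17 mm; body 44 to 46 mm), 66 mm tall; 0.11 to 0.21 kg, centre of mass low; z along its axis. At the start it stands on the range top, 4 mm above the worktop (None if this tin is absent)
- tin2_mid (a point): centre, half-way up, of a round plain steel spice tin, closed, 46 mm in diameter over its lid (top 17 mm; body 44 to 46 mm), 66 mm tall; 0.11 to 0.21 kg, centre of mass low; z along its axis. At the start it stands on the range top, 4 mm above the worktop (None if this tin is absent)
- tin3_mid (a point): centre, half-way up, of a round plain steel spice tin, closed, 46 mm in diameter over its lid (top 17 mm; body 44 to 46 mm), 66 mm tall; 0.11 to 0.21 kg, centre of mass low; z along its axis. At the start it stands on the range top, 4 mm above the worktop (None if this tin is absent)
- tin4_mid (a point): centre, half-way up, of a round plain steel spice tin, closed, 46 mm in diameter over its lid (top 17 mm; body 44 to 46 mm), 66 mm tall; 0.11 to 0.21 kg, centre of mass low; z along its axis. At the start it stands on the range top, 4 mm above the worktop (None if this tin is absent)
- bay0 (a point): centre of a bay's floor on top of the base (caddy x = 0, y = -90 mm, z = 12 mm), axes as the caddy. With the cam open the bay is 58 mm deep (x -30 to 28) and 56 mm wide
- bay1 (a point): centre of a bay's floor on top of the base (caddy x = 0, y = -30 mm, z = 12 mm), axes as the caddy. With the cam open the bay is 58 mm deep (x -30 to 28) and 56 mm wide
- bay2 (a point): centre of a bay's floor on top of the base (caddy x = 0, y = 30 mm, z = 12 mm), axes as the caddy. With the cam open the bay is 58 mm deep (x -30 to 28) and 56 mm wide
- bay3 (a point): centre of a bay's floor on top of the base (caddy x = 0, y = 90 mm, z = 12 mm), axes as the caddy. With the cam open the bay is 58 mm deep (x -30 to 28) and 56 mm wide
- shaker1_mid (a point): centre, half-way up, of a salt shaker, 90 mm tall: clear body 44 mm in diameter, narrower grey top (upper 20 mm) 34 mm in diameter; 0.1 kg; z along its axis. It starts upright in a bay (None if this shaker is absent)
- shaker2_mid (a point): centre, half-way up, of a salt shaker, 90 mm tall: clear body 44 mm in diameter, narrower grey top (upper 20 mm) 34 mm in diameter; 0.1 kg; z along its axis. It starts upright in a bay (None if this shaker is absent)
- range_top (a point): fixed point in the middle of the free left part of the white range top, on its surface (4 mm above the worktop). The free part reaches 120 mm from here to either side along world x and 130 mm along world y; two round burners (radius 75 mm, 26 mm high) bite into it from front and back (centres at world x -120 and +140 mm from here)
- bottle: dressing bottle with a brown cap, 63 mm wide, 195 mm tall, at the back of the worktop; origin under its centre. Leave alone

How it is judged:
By the outcome, as a careful person would: the job done as asked, in the order asked, and still so for the second after the job is handed in, with the robot touching nothing.
Of tin1, tin2, tin3, tin4 only 2 to 4 are there at a start; the rules pass over those that are not, and their reading is None.
Of shaker1, shaker2 only 1 to 1 are there at a start; the rules pass over those that are not, and their reading is None.
At some moment in a run one of tin1, tin2, tin3, tin4 may be knocked a few centimetres aside while the robot is not near it.
Once in a run the grip may slacken for a moment while it holds something.
It also fails if it takes over 210 s, if anything falls off the work surface, if the arm or the gripper's body presses on something with over 40 N, if the wrist force passes 120 N, or if a joint passes its speed limit or range.

ROBOT

A 7-joint arm with a two-finger parallel gripper is mounted at the origin on a cart in front of the work surface, level with it; the furniture and walls round the work are solid. World frame = base frame: x ahead of the robot, y to its left, z up, the work surface at z = 0. Lengths are in m, angles in rad, forces in N, time in s.
With the tool pointing down it reaches from about 0.35 to 0.9 m from the base axis. Payload 7.2 kg.
Tool frame: the origin (TCP) lies on the front face of the gripper's body, between the roots of the fingers; the fingertips stand 80 mm ahead of it and the grasp point (between the pads) lies 61 mm ahead of it (manip.tip_reach is the distance from the TCP to the fingertips, in m); z points along the fingers, y is the line along which they close (so a half turn about z gives the same grasp; the last joint's range is limited). The gripper opens to 88 mm and grips with 3 to 60 N. Pads are 20 mm wide; open, the fingers measure 115 mm over their backs; the gripper's body (75 mm by 178 mm) begins 61 mm behind the grasp point.
Start: joints at [1.061, 0.411, -0.013, 1.596, 0.006, 1.134, -0.082], TCP at [0.267, -0.565, 0.303] pointing down, gripper open.
Joint ranges: [-2.95, 2.95], [-0.29, 1.99], [-1.47, 1.44], [0.14, 2.54], [-1.03, 4.17], [0.13, 1.85], [-2.86, 2.86]. Speed limits (rad/s): [2.39, 2.39, 3.01, 3.01, 3.14, 3.14, 3.14].

INTERFACE

Orientations are given as a unit quaternion [x, y, z, w].
In Python, from rig import manip, optics, ticket, search_frame, spot_point gives the robot as it stands. The module is installed in compiled form; this text tells all that it offers.
- The arm moves only by the tool apply_moves, never from a script. Its argument "motion" is a list that holds one entry, the list of rows, each a list of 6 numbers: the shift along the world's x, y, z each as a share of 0.04 m, from -1 to 1, then the turn, a rotation vector about the world's x, y, z each as a share of 10 degrees, from -1 to 1. In form: [[[dx, dy, dz, ax, ay, az], ...]]. A call has 1 to 20 rows; each row shifts and turns the commanded pose from where the row before left it; what a row does not reach is not made up. A row lasts 1/8 s, in which the tool goes at most 62.5 mm and 10.7 degrees, less where a joint would pass 70% of its speed; a pose out of reach is approached as far as the arm can. A call with a number of a shift or a turn outside -1 to 1 is refused whole. A call with a gripper value outside its range is refused whole. "fingers" is the closure, from -1 (fully open) to 1 (shut), set as the call begins (left out, the last holds). The fingers move at their own pace and stop on an object; "squeeze" is the grip in N (left out, the last holds). Time passes only in rows, so rows that do not move let the fingers close. It gives the time, the measured TCP pose, the force, the opening and the grip force at its end, in the units of the state.
- manip.read_state(): the state, without advancing time (a new reading comes with each control period).
- optics.snapshot(name): name is "scene" or "top"; returns a dict with "frame" (384x512x3 uint8, red, green, blue), "camera_matrix" (3x3 intrinsics, pixels), "camera_from_world" (4x4, takes a point from world to camera coordinates). Camera axes: x right, y down, z forward; pixel columns grow to the right and rows downward; lengths in m; the calibration is good to about 2 mm. A picture is of the moment at which its call begins. There is no depth.
- ticket.hand_in(): hands the job in; it is judged then, once.
Trained networks look in the newest picture that a camera, given by its name, has taken for a name from the list of things; names that differ only in an ending like _2 or _b are one class to them, and where a whole thing is asked for, a point or a joint stands for the part that bears it (a point fixed in the world has none). Each returns a list of dicts, best first, with "p" (0 to 1); they miss things now and then, are a little off and sometimes report something else, mostly with a low value. They report only what shows in the picture. A call takes as long as a camera call.
- search_frame(camera, query): "pixel" ([column, row] in pixels, amid what is visible of it).
- spot_point(camera, query): "pixel" ([column, row] in pixels: a listed point, or the origin of a listed thing).
The state is a dict: "t": time; "joints": joint angles; "joint_velocities": joint speeds; "joint_torque": joint torques, N m; "tcp_pos": TCP position; "tcp_rot": TCP orientation; "contact_force": force on the tool from outside, world axes, zero at the start; "moment": the same for the moment, N m; "gripper_width": finger opening in m; "finger_force": force on a finger pad.
Only numpy, scipy, OpenCV 4.12 (cv2) and the standard library are available. Lean on these libraries where they do the work, as an engineer would, in place of code of your own. Each camera call takes 0.05 s, during which the arm holds its last target. There are 200 camera calls.

## Working session

There is one attempt and no reset: what is moved stays moved. The work goes in short steps, Python scripts to look and compute and a tool call to move; the robot and the scene stay as the last step left them, time stands still between calls to the robot, and variables do not carry over. Pictures are saved under pics/ and viewed, at most 14 in all, crops included, and the job is handed in when it is done.

Besides the shell and the picture viewer there is one more tool, called after "Call:" in YAML: its name, and indented under it one key for each argument. apply_moves: Moves the arm, as the interface text tells. Shift numbers are shares of 0.04 m and turn numbers shares of 10 degrees, none past 1 either way. Its arguments: {"type":"object","properties":{"motion":{"type":"array","items":{"type":"array","items":{"type":"array","items":{"type":"number"}}}},"fingers":{"type":"number"},"squeeze":{"type":"number"}},"required":["motion"]}

```bash
mkdir -p pics; cat > h.py <<'E'
import numpy as np, cv2
from rig import manip, optics, ticket, search_frame, spot_point
def snap(n,f=None):
    s=optics.snapshot(n)
    if f: cv2.imwrite('pics/'+f,cv2.cvtColor(s['frame'],cv2.COLOR_RGB2BGR))
    return s
def onz(s,px,z):
    K=s['camera_matrix'];T=s['camera_from_world'];R=T[:3,:3];t=T[:3,3]
    d=R.T@np.linalg.solve(K,[px[0],px[1],1]);c=-R.T@t
    return c+d*(z-c[2])/d[2]
def proj(s,p):
    q=s['camera_from_world']@np.r_[p,1];u=s['camera_matrix']@q[:3];return u[:2]/u[2]
E
python3 - <<'E'
from h import *
a=snap('scene','s1.png');b=snap('top','t1.png')
for s in(a,b): print(np.round(-s['camera_from_world'][:3,:3].T@s['camera_from_world'][:3,3],3))
zs=dict(tin1_mid=.037,shaker1_mid=.057,cam_grip=.065,handle_grip=.13,bay0=.012,bay1=.012,bay2=.012,bay3=.012,range_top=.004,caddy=0,bottle=0)
for q,z in zs.items():
  for n,s in(('scene',a),('top',b)):
    for r in spot_point(n,q)[:5]:
      print(q,n,np.round(r['p'],2),np.round(r['pixel']),np.round(onz(s,r['pixel'],z),3)[:2])
st=manip.read_state();print(st['tcp_pos'],st['tcp_rot'],st['t'])
E
```

```text
[0.019 0.37  0.84 ]
[ 0.426 -0.002  1.171]
tin1_mid scene 0.71 [318. 188.] [ 0.557 -0.176]
cam_grip scene 0.97 [207. 279.] [0.454 0.196]
cam_grip top 0.62 [181. 262.] [0.465 0.2  ]
handle_grip scene 0.98 [152. 196.] [0.666 0.216]
handle_grip top 0.6 [171. 174.] [0.661 0.214]
bay0 scene 0.91 [171. 267.] [0.554 0.239]
bay0 scene 0.86 [220. 240.] [0.562 0.11 ]
bay0 scene 0.84 [149. 280.] [0.549 0.293]
bay0 scene 0.77 [194. 251.] [0.565 0.176]
bay0 top 0.88 [146. 232.] [0.543 0.298]
bay0 top 0.75 [172. 228.] [0.55  0.233]
bay0 top 0.73 [197. 224.] [0.558 0.171]
bay0 top 0.56 [222. 224.] [0.559 0.11 ]
bay1 scene 0.91 [171. 267.] [0.554 0.239]
bay1 scene 0.86 [220. 240.] [0.562 0.11 ]
bay1 scene 0.84 [149. 280.] [0.549 0.293]
bay1 scene 0.77 [194. 251.] [0.565 0.176]
bay1 top 0.88 [146. 232.] [0.543 0.298]
bay1 top 0.75 [172. 228.] [0.55  0.233]
bay1 top 0.73 [197. 224.] [0.558 0.171]
bay1 top 0.56 [222. 224.] [0.559 0.11 ]
bay2 scene 0.91 [171. 267.] [0.554 0.239]
bay2 scene 0.86 [220. 240.] [0.562 0.11 ]
bay2 scene 0.84 [149. 280.] [0.549 0.293]
bay2 scene 0.77 [194. 251.] [0.565 0.176]
bay2 top 0.88 [146. 232.] [0.543 0.298]
bay2 top 0.75 [172. 228.] [0.55  0.233]
bay2 top 0.73 [197. 224.] [0.558 0.171]
bay2 top 0.56 [222. 224.] [0.559 0.11 ]
bay3 scene 0.91 [171. 267.] [0.554 0.239]
bay3 scene 0.86 [220. 240.] [0.562 0.11 ]
bay3 scene 0.84 [149. 280.] [0.549 0.293]
bay3 scene 0.77 [194. 251.] [0.565 0.176]
bay3 top 0.88 [146. 232.] [0.543 0.298]
bay3 top 0.75 [172. 228.] [0.55  0.233]
bay3 top 0.73 [197. 224.] [0.558 0.171]
bay3 top 0.56 [222. 224.] [0.559 0.11 ]
range_top scene 0.32 [271. 194.] [ 0.626 -0.079]
caddy scene 0.7 [186. 258.] [0.566 0.198]
caddy top 0.93 [185. 226.] [0.557 0.204]
bottle scene 0.75 [196. 179.] [0.779 0.061]
bottle top 0.76 [236. 139.] [0.779 0.074]
[ 0.26719078 -0.56501386  0.30264586] [ 9.75707110e-01  2.19079060e-01 -6.86980264e-06  1.64961351e-05] 1.2
```

View pics/s1.png

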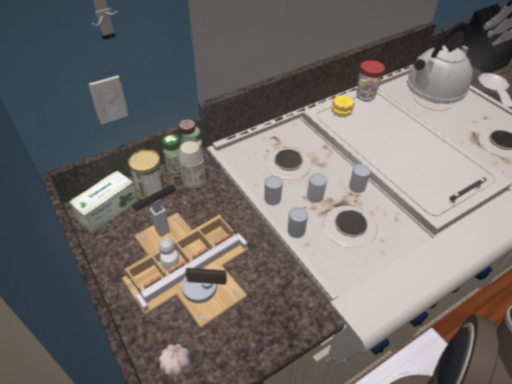

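View pics/t1.png

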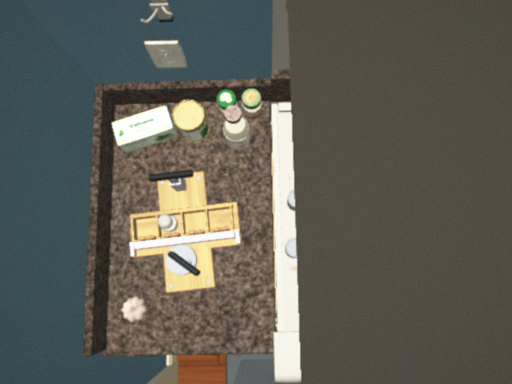

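The scene view shows four tins at about (273,190), (316,187), (359,178) and (297,222). The shaker is in the second bay from the left at (168,250), and the cam is half-way. In the top view the right half is hidden.

```bash
python3 - <<'E'
from h import *
from scipy.optimize import least_squares
a=snap('scene','s2.png');b=snap('top');S=dict(scene=a,top=b)
L=dict(cam_grip=(-.095,0,.065),handle_grip=(.1,0,.13),caddy=(0,0,0))
obs=[]
for q,p in L.items():
  for n in S:
    r=spot_point(n,q)
    if r and r[0]['p']>.5: obs.append((n,np.array(p),r[0]['pixel'],q))
B=[(0,y,.012) for y in(.09,.03,-.03,-.09)]
for n in S:
  r=sorted([x['pixel'] for x in spot_point(n,'bay0') if x['p']>.4])
  if len(r)==4: obs+=[(n,np.array(p),x,'bay') for p,x in zip(B,r)]
def W(v,p): c,s=np.cos(v[2]),np.sin(v[2]); return np.array([v[0]+c*p[0]-s*p[1],v[1]+s*p[0]+c*p[1],p[2]])
f=lambda v:np.concatenate([proj(S[n],W(v,p))-np.array(x) for n,p,x,q in obs])
o=least_squares(f,[.557,.203,.08],loss='soft_l1');print(o.x,len(obs))
for (n,p,x,q),e in zip(obs,f(o.x).reshape(-1,2)):print(n,q,np.round(e,1))
for q in('tin1_mid','shaker1_mid'):
  for fn in(search_frame,spot_point):
    for n in S:print(q,fn.__name__,n,[(round(r['p'],2),np.round(r['pixel'],1).tolist(),np.round(onz(S[n],r['pixel'],.037),3)[:2].tolist()) for r in fn(n,q)[:6]])
im=cv2.imread('pics/s2.png')[140:250,240:400]
cv2.imwrite('pics/s2c.png',cv2.resize(im,None,fx=5,fy=5,interpolation=cv2.INTER_CUBIC))
E
```

```text
[0.55647876 0.20338275 0.07059722] 10
scene cam_grip [ 0.6 -1.2]
top cam_grip [0.4 2.5]
scene handle_grip [2.5 0.7]
top handle_grip [ 0.  -0.6]
scene caddy [-1.3  3.7]
top caddy [-0.4  1.5]
top bay [-0.  -2.6]
top bay [-1.1 -1.6]
top bay [2.1 0.6]
top bay [-0.9 -1.7]
tin1_mid call scene [(0.77, [316.2, 187.0], [0.561, -0.174])]
tin1_mid call top [(0.39, [180.9, 259.7], [0.471, 0.206])]
tin1_mid call scene [(0.73, [317.5, 187.7], [0.557, -0.175])]
tin1_mid call top []
shaker1_mid call scene []
shaker1_mid call top []
shaker1_mid call scene [(0.74, [152.7, 196.7], [0.748, 0.195]), (0.33, [146.9, 281.9], [0.531, 0.301])]
shaker1_mid call top [(0.71, [169.7, 174.4], [0.681, 0.236]), (0.49, [147.3, 227.7], [0.55, 0.289])]
```

View pics/s2c.png

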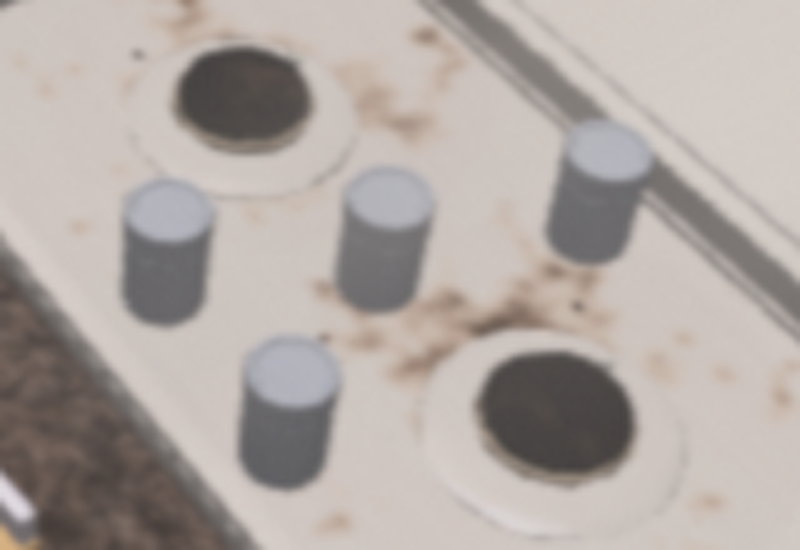

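```bash
cat > ov.py <<'E'
from h import *
def W(v,p): c,s=np.cos(v[2]),np.sin(v[2]); return np.array([v[0]+c*p[0]-s*p[1],v[1]+s*p[0]+c*p[1],p[2]])
def overlay(s,v,box,k,fn):
    x0,y0,x1,y1=box
    im=cv2.cvtColor(s['frame'],cv2.COLOR_RGB2BGR)[y0:y1,x0:x1];im=cv2.resize(im,None,fx=k,fy=k,interpolation=cv2.INTER_CUBIC)
    def line(pts,col):
        q=np.array([(proj(s,W(v,p))-[x0,y0]+.5)*k for p in pts]).round().astype(int);cv2.polylines(im,[q.reshape(-1,1,2)],False,col,1)
    for y in(0,-.06,.06,-.12,.12): line([(-.03,y,.046),(.028,y,.046)],(0,0,255))
    line([(.028,-.12,.046),(.028,.12,.046)],(0,255,0))
    line([(-.063,.135,.012),(.045,.135,.012),(.045,-.135,.012),(-.063,-.135,.012),(-.063,.135,.012)],(255,0,0))
    line([(-.157,.06,.012),(-.157,-.06,.012),(.132,-.06,.012),(.132,.06,.012),(-.157,.06,.012)],(255,0,0))
    cv2.imwrite('pics/'+fn,im)
E
python3 - <<'E'
from ov import *
s=snap('scene');t=snap('top');v=[.5565,.2034,.0706]
overlay(t,v,(115,160,255,300),4,'o1.png')
for c in((168,210),(388,198),(608,152),(292,372)):print(np.round(onz(s,[c[0]/5+239.6,c[1]/5+139.6],.070),3))
for c in((245,95),(557,410)):print('burner',np.round(onz(s,[c[0]/5+239.6,c[1]/5+139.6],.03),3))
f=s['frame'];
E
```

```text
[ 0.609 -0.071  0.07 ]
[ 0.559 -0.17   0.07 ]
[ 0.526 -0.286  0.07 ]
[ 0.493 -0.062  0.07 ]
burner [ 0.69  -0.179  0.03 ]
burner [ 0.432 -0.18   0.03 ]
```

View pics/o1.png

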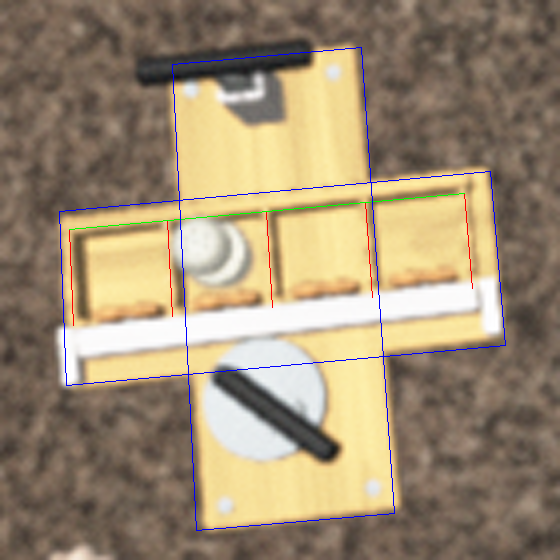

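Call:
apply_moves:
  motion:
    - [[0.244,0.9525,0,0,0,0.1635],[0.244,0.9525,0,0,0,0.1635],[0.244,0.9525,0,0,0,0.1635],[0.244,0.9525,0,0,0,0.1635],[0.244,0.9525,0,0,0,0.1635],[0.244,0.9525,0,0,0,0.1635],[0.244,0.9525,0,0,0,0.1635],[0.244,0.9525,0,0,0,0.1635],[0.244,0.9525,0,0,0,0.1635],[0.244,0.9525,0,0,0,0.1635],[0.244,0.9525,0,0,0,0.1635],[0.244,0.9525,0,0,0,0.1635],[0.244,0.9525,0,0,0,0.1635],[0.244,0.9525,0,0,0,0.1635],[0.244,0.9525,0,0,0,0.1635],[0.244,0.9525,0,0,0,0.1635],[0.244,0.9525,0,0,0,0.1635],[0.244,0.9525,0,0,0,0.1635],[0.244,0.9525,0,0,0,0.1635],[0.244,0.9525,0,0,0,0.1635]]
  fingers: -1

```text
t: 4.7
tcp_pos: [0.4627, 0.1981, 0.3028]
tcp_rot: [0.874, 0.485, 0.0, 0.0]
contact_force: [0.2, -0.3, 0.3]
gripper_width: 0.0879
finger_force: 0.0
```

Call:
apply_moves:
  motion:
    - [[-0.02,-0.03,-0.865,0,0,0],[0,0,-0.865,0,0,0],[0,0,-0.865,0,0,0],[0,0,-0.865,0,0,0],[0,0,-0.865,0,0,0],[0,0,0,0,0,0]]

```text
t: 5.45
tcp_pos: [0.4604, 0.1952, 0.1279]
tcp_rot: [0.874, 0.485, -0.002, -0.0]
contact_force: [0.2, 0.1, 0.4]
gripper_width: 0.0878
finger_force: 0.0
```

Call:
apply_moves:
  motion:
    - [[0,0,0,0,0,0],[0,0,0,0,0,0],[0,0,0,0,0,0],[0,0,0,0,0,0],[0,0,0,0,0,0],[0,0,0,0,0,0],[0,0,0,0,0,0],[0,0,0,0,0,0]]
  fingers: 1
  squeeze: 20

```text
t: 6.45
tcp_pos: [0.4632, 0.1948, 0.1297]
tcp_rot: [0.875, 0.484, 0.001, 0.001]
contact_force: [8.0, -1.6, -2.7]
gripper_width: 0.0142
finger_force: 19.9
```

Call:
apply_moves:
  motion:
    - [[0,0,0,0,0,0.7],[0,0,0,0,0,0.7],[0,0,0,0,0,0.7],[0,0,0,0,0,0.7],[0,0,0,0,0,0.7],[0,0,0,0,0,0.3],[0,0,0,0,0,0]]

```text
t: 7.32
tcp_pos: [0.4631, 0.1949, 0.1297]
tcp_rot: [0.669, 0.743, 0.001, 0.001]
contact_force: [4.7, -2.3, -2.5]
gripper_width: 0.0138
finger_force: 20.0
```

```bash
python3 - <<'E'
from h import *
s=manip.read_state();print(s['contact_force'],s['moment'],s['tcp_rot'],s['gripper_width'])
E
```

```text
[ 4.70767039 -2.34778421 -2.54582452] [-0.51576027 -1.05179005 -0.17765237] [6.69494403e-01 7.42816544e-01 5.27284995e-04 7.40932967e-04] 0.013768171084951602
```

Call:
apply_moves:
  motion:
    - [[0,0,0,0,0,0.3],[0,0,0,0,0,0.3],[0,0,0,0,0,0]]

```text
t: 7.7
tcp_pos: [0.4631, 0.1945, 0.1297]
tcp_rot: [0.63, 0.776, 0.0, 0.001]
contact_force: [6.2, -2.3, -1.2]
gripper_width: 0.0157
finger_force: 21.6
```

```bash
python3 - <<'E'
from h import *
s=manip.read_state();print(s['contact_force'],s['moment'],s['tcp_rot'],s['gripper_width'])
E
```

```text
[ 6.23767728 -2.32447879 -1.19236972] [-0.79017865 -1.16821595 -0.60178891] [6.30221380e-01 7.76414955e-01 1.40428983e-04 9.00267803e-04] 0.015728654356363597
```

Call:
apply_moves:
  motion:
    - [[0,0,0,0,0,0],[0,0,0,0,0,0],[0,0,0,0,0,0],[0,0,0,0,0,0],[0,0,0.9,0,0,0],[0,0,0.9,0,0,0],[0,0,0.9,0,0,0],[0,-0.6,0.9,0,0,-0.6],[0,-0.8,0.0,0,0,-0.8],[0,-0.8,0.0,0,0,-0.8],[0,-0.8,0.0,0,0,-0.8],[0,-0.8,0,0,0,-0.8],[0,-0.8,0,0,0,-0.8],[0,0,0,0,0,0]]
  fingers: -1

```text
t: 9.45
tcp_pos: [0.4614, 0.0096, 0.2735]
tcp_rot: [0.884, 0.468, -0.0, 0.0]
contact_force: [0.0, 0.6, -0.8]
gripper_width: 0.0879
finger_force: 0.0
```

```bash
python3 - <<'E'
from ov import *
t=snap('top');v=[.5565,.2034,.0706]
overlay(t,v,(115,160,255,300),4,'o2.png')
E
```

```text
(no output)
```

View pics/o2.png

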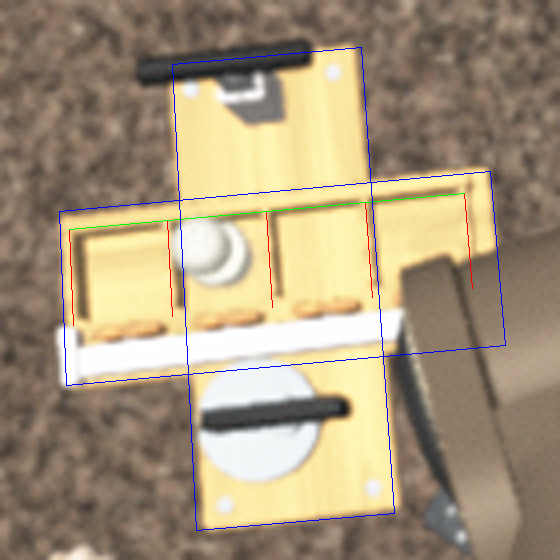

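```bash
python3 - <<'E'
from h import *
t=snap('top')
for c,z in(((201,240),.102),((201,243),.100)):print(onz(t,[c[0]/4+114.6,c[1]/4+159.6],z))
E
```

```text
[0.56029246 0.2321499  0.102     ]
[0.55881455 0.23255855 0.1       ]
```

Call:
apply_moves:
  motion:
    - [[0.4,0.92,0,0,0,-0.53],[0.4,0.92,0,0,0,-0.53],[0.4,0.92,0,0,0,-0.53],[0.4,0.92,0,0,0,-0.53],[0.4,0.92,0,0,0,-0.53],[0.4,0.92,0,0,0,-0.53],[0,0,-0.4,0,0,0],[0,0,0,0,0,0]]

```text
t: 10.55
tcp_pos: [0.5563, 0.2327, 0.2558]
tcp_rot: [0.977, 0.211, -0.002, 0.0]
contact_force: [0.4, -1.0, -0.2]
gripper_width: 0.0876
finger_force: 0.0
```

Call:
apply_moves:
  motion:
    - [[0.03,0,-0.77,0,0,0],[0,0,-0.77,0,0,0],[0,0,-0.77,0,0,0],[0,0,-0.77,0,0,0],[0,0,0,0,0,0]]

```text
t: 11.18
tcp_pos: [0.5576, 0.2308, 0.1327]
tcp_rot: [0.978, 0.21, -0.002, 0.001]
contact_force: [-0.8, 0.5, 1.0]
gripper_width: 0.0876
finger_force: 0.0
```

Call:
apply_moves:
  motion:
    - [[0,0,0,0,0,0],[0,0,0,0,0,0],[0,0,0,0,0,0],[0,0,0,0,0,0],[0,0,0,0,0,0],[0,0,0,0,0,0]]
  fingers: 1
  squeeze: 15

```text
t: 11.92
tcp_pos: [0.5588, 0.2329, 0.1347]
tcp_rot: [0.978, 0.21, 0.0, -0.0]
contact_force: [-0.3, 0.4, 2.4]
gripper_width: 0.0427
finger_force: 14.9
```

Call:
apply_moves:
  motion:
    - [[0,0,0.5,0,0,0],[0,0,0.8,0,0,0],[0,0,0.8,0,0,0],[0,0,0.5,0,0,0],[0.05,-0.4,0,0,0,0],[0.08,-0.8,0,0,0,0],[0.09,-0.95,0,0,0,0],[0.09,-0.95,0,0,0,0],[0.09,-0.95,0,0,0,0],[0.09,-0.95,0,0,0,0],[0.09,-0.95,0,0,0,0],[0.09,-0.95,0,0,0,0],[0.09,-0.95,0,0,0,0],[0.09,-0.95,0,0,0,0],[0.09,-0.95,0,0,0,0],[0.09,-0.95,0,0,0,0],[0.09,-0.95,0,0,0,0],[0.05,-0.5,0,0,0,0],[0,0,0,0,0,0]]

```text
t: 14.3
tcp_pos: [0.6046, -0.2551, 0.2372]
tcp_rot: [0.978, 0.208, -0.001, -0.0]
contact_force: [-0.5, -0.8, -0.7]
gripper_width: 0.0425
finger_force: 15.0
```

```bash
python3 - <<'E'
from h import *
snap('scene','s3.png')
E
```

```text
(no output)
```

View pics/s3.png

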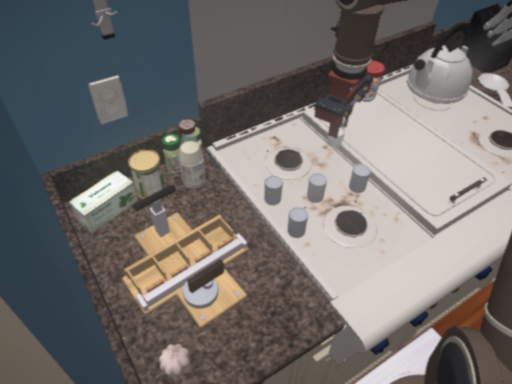

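```bash
python3 - <<'E'
from h import *
s=snap('scene')
for p in((.605,-.255,.004),(.605,-.278,.004),(.59,-.24,.004),(.605,-.232,.004)):print(p,proj(s,p))
for c in((305,116),(345,152),(375,178),(215,150),(340,297)):print(c,onz(s,c,.004))
E
```

```text
(0.605, -0.255, 0.004) [328.39656395 173.80978842]
(0.605, -0.278, 0.004) [334.89772771 170.7176698 ]
(0.59, -0.24, 0.004) [327.57244369 179.22196087]
(0.605, -0.232, 0.004) [321.8010392  176.94678753]
(305, 116) [ 0.84409146 -0.35425293  0.004     ]
(345, 152) [ 0.64925582 -0.35216208  0.004     ]
(375, 178) [ 0.52589168 -0.35344931  0.004     ]
(215, 150) [ 0.85213421 -0.0363267   0.004     ]
(340, 297) [ 0.29957275 -0.03979198  0.004     ]
```

Call:
apply_moves:
  motion:
    - [[0,0,-0.8,0,0,0],[0,0,-0.8,0,0,0],[0,0,-0.6,0,0,0],[0,0,-0.3,0,0,0],[0,0,-0.15,0,0,0],[0,0,-0.08,0,0,0],[0,0,0,0,0,0]]

```text
t: 15.28
tcp_pos: [0.6059, -0.2534, 0.1298]
tcp_rot: [0.978, 0.21, 0.0, 0.0]
contact_force: [-0.8, 0.0, -0.9]
gripper_width: 0.0424
finger_force: 15.0
```

Call:
apply_moves:
  motion:
    - [[0,0,-0.07,0,0,0],[0,0,0,0,0,0],[0,0,0,0,0,0]]

```text
t: 15.65
tcp_pos: [0.6059, -0.2536, 0.1271]
tcp_rot: [0.978, 0.21, 0.0, 0.0]
contact_force: [0.1, 0.1, 4.1]
gripper_width: 0.0428
finger_force: 15.0
```

Call:
apply_moves:
  motion:
    - [[0,0,0,0,0,0],[0,0,0,0,0,0],[0,0,0,0,0,0],[0,0,0,0,0,0],[0,0,0.8,0,0,0],[0,0,0.9,0,0,0],[0,0,0.8,0,0,0.5],[0,0,0.3,0,0,0.9],[0,0,0,0,0,0]]
  fingers: -1

```text
t: 16.77
tcp_pos: [0.606, -0.2536, 0.2394]
tcp_rot: [0.945, 0.327, 0.001, 0.001]
contact_force: [0.3, -0.2, -0.8]
gripper_width: 0.0879
finger_force: 0.0
```

```bash
cat > tins.py <<'E'
from h import *
ref=cv2.imread('pics/s2.png')
pix=[(272.9,181.2),(316.9,178.8),(360.9,169.6),(297.7,213.6)]
def tins(fn):
    s=snap('scene',fn);im=cv2.imread('pics/'+fn)
    out=[]
    for i,(u,v) in enumerate(pix):
        x,y=int(u)-14,int(v)-11;T=ref[y:y+42,x:x+28]
        r=cv2.matchTemplate(im,T,cv2.TM_CCOEFF_NORMED);r[:,:225]=0
        ok=[]
        for _ in range(4):
            _,m,_,(px,py)=cv2.minMaxLoc(r)
            if m<.75:break
            ok.append((round(m,2),np.round(onz(s,(u+px-x,v+py-y),.070)[:2],3).tolist()));r[max(0,py-12):py+12,max(0,px-9):px+9]=0
        print('ABCD'[i],ok)
if __name__=='__main__':
    import sys;tins(sys.argv[1])
    s=manip.read_state();print(s['t'],np.round(s['tcp_pos'],4))
E
python3 tins.py s4.png
```

```text
A [(1.0, [0.611, -0.071]), (0.95, [0.494, -0.06]), (0.89, [0.56, -0.167]), (0.81, [0.531, -0.283])]
B [(0.94, [0.56, -0.17]), (0.93, [0.611, -0.074]), (0.91, [0.494, -0.063]), (0.77, [0.531, -0.286])]
C [(1.0, [0.527, -0.286]), (0.78, [0.607, -0.075]), (0.78, [0.49, -0.063])]
D [(1.0, [0.494, -0.062]), (0.95, [0.611, -0.074]), (0.89, [0.561, -0.17]), (0.78, [0.531, -0.286])]
16.825 [ 0.6055 -0.2535  0.2384]
```

View pics/s4.png

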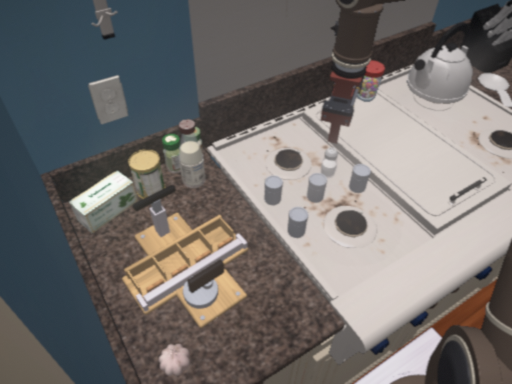

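Call:
apply_moves:
  motion:
    - [[-0.4,0.7,0,0,0,0],[-0.4,0.7,0,0,0,0],[-0.35,0.69,0,0,0,0],[0,0,-0.7,0,0,0],[0,0,-0.9,0,0,0],[0,0,-0.8,0,0,0],[0,0,-0.5,0,0,0],[0,0,0,0,0,0]]

```text
t: 17.82
tcp_pos: [0.5587, -0.1695, 0.1208]
tcp_rot: [0.945, 0.327, -0.001, -0.001]
contact_force: [0.5, 0.3, 0.2]
gripper_width: 0.0879
finger_force: 0.0
```

Call:
apply_moves:
  motion:
    - [[0,0,0,0,0,0],[0,0,0,0,0,0],[0,0,0,0,0,0],[0,0,0,0,0,0],[0,0,0,0,0,0],[0,0,0,0,0,0]]
  fingers: 1
  squeeze: 25

```text
t: 18.58
tcp_pos: [0.5598, -0.17, 0.1228]
tcp_rot: [0.945, 0.327, 0.0, 0.0]
contact_force: [0.0, -0.7, 4.0]
gripper_width: 0.0458
finger_force: 25.0
```

Call:
apply_moves:
  motion:
    - [[0,0,0.5,0,0,0],[0,0,0.8,0,0,0],[0,0,0.8,0,0,0],[0,0,0.4,0,0,0],[-0.02,0.5,0,0,0,0],[-0.02,0.9,0,0,0,0],[-0.02,0.95,0,0,0,0],[-0.02,0.95,0,0,0,0],[-0.02,0.95,0,0,0,0],[-0.02,0.95,0,0,0,0],[-0.02,0.95,0,0,0,0],[-0.02,0.95,0,0,0,0],[-0.02,0.95,0,0,0,0],[-0.02,0.95,0,0,0,0],[-0.02,0.95,0,0,0,0],[-0.02,0.95,0,0,0,0],[0,0.7,0,0,0,0],[0,0,0,0,0,0]]

```text
t: 20.82
tcp_pos: [0.5472, 0.2981, 0.221]
tcp_rot: [0.944, 0.33, -0.001, -0.001]
contact_force: [-0.4, 0.2, -1.0]
gripper_width: 0.0454
finger_force: 25.0
```

Call:
apply_moves:
  motion:
    - [[0,0,0,0,0,0],[0,0,0,0,0,0]]

```text
t: 21.08
tcp_pos: [0.55, 0.2931, 0.2219]
tcp_rot: [0.945, 0.327, -0.001, 0.0]
contact_force: [-0.0, -0.9, -1.3]
gripper_width: 0.0457
finger_force: 25.0
```

```bash
python3 tins.py s5.png; python3 - <<'E'
from ov import *
overlay(snap('top'),[.5565,.2034,.0706],(115,160,255,300),4,'o3.png')
a=cv2.imread('pics/o3.png');b=cv2.resize(cv2.imread('pics/s5.png')[170:310,90:330],None,fx=1.5,fy=1.5)
E
```

```text
A [(1.0, [0.611, -0.071]), (0.95, [0.494, -0.06]), (0.81, [0.531, -0.283]), (0.77, [0.704, -0.176])]
B [(0.93, [0.611, -0.074]), (0.92, [0.494, -0.063]), (0.77, [0.531, -0.286]), (0.75, [0.707, -0.182])]
C [(1.0, [0.527, -0.286]), (0.78, [0.607, -0.075]), (0.78, [0.49, -0.063])]
D [(1.0, [0.494, -0.062]), (0.95, [0.611, -0.074]), (0.78, [0.531, -0.286])]
21.125 [0.5501 0.2931 0.2221]
```

View pics/o3.png

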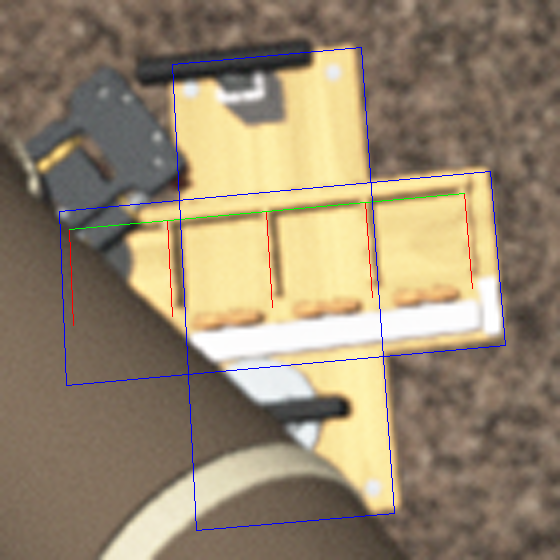

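Call:
apply_moves:
  motion:
    - [[0,0,-0.6,0,0,0],[0,0,-0.7,0,0,0],[0,0,-0.4,0,0,0],[0,0,-0.25,0,0,0],[0,0,-0.2,0,0,0],[0,0,-0.1,0,0,0],[0,0,0,0,0,0],[0,0,0,0,0,0]]

```text
t: 22.18
tcp_pos: [0.5502, 0.2944, 0.1329]
tcp_rot: [0.945, 0.327, 0.0, -0.0]
contact_force: [0.5, -0.1, -1.1]
gripper_width: 0.0457
finger_force: 25.0
```

Call:
apply_moves:
  motion:
    - [[0,0,-0.07,0,0,0],[0,0,0,0,0,0],[0,0,0,0,0,0]]

```text
t: 22.55
tcp_pos: [0.5504, 0.2944, 0.1307]
tcp_rot: [0.945, 0.327, 0.001, 0.0]
contact_force: [-1.1, -1.7, 5.4]
gripper_width: 0.0456
finger_force: 25.0
```

Call:
apply_moves:
  motion:
    - [[0,0,0,0,0,0],[0,0,0,0,0,0],[0,0,0,0,0,0],[0,0,0.3,0,0,0],[0,0,0.9,0,0,0],[0,0,0.9,0,0,0],[0,-0.5,0.4,0,0,0],[-0.15,-0.9,0,0,0,0],[-0.2,-0.95,0,0,0,0],[-0.2,-0.95,0,0,0,0],[-0.2,-0.95,0,0,0,0],[-0.2,-0.95,0,0,0,0],[-0.2,-0.95,0,0,0,0],[-0.2,-0.95,0,0,0,0],[-0.1,-0.5,0,0,0,0],[0,0,0,0,0,0]]
  fingers: -1

```text
t: 24.55
tcp_pos: [0.492, -0.0112, 0.2303]
tcp_rot: [0.945, 0.326, 0.0, 0.001]
contact_force: [1.0, -0.6, 0.2]
gripper_width: 0.0878
finger_force: 0.0
```

```bash
python3 tins.py s6.png; python3 - <<'E'
from ov import *
overlay(snap('top'),[.5565,.2034,.0706],(115,160,255,300),4,'o4.png')
E
```

```text
A [(0.87, [0.494, -0.06]), (0.81, [0.531, -0.283])]
B [(0.81, [0.491, -0.061]), (0.77, [0.531, -0.286])]
C [(1.0, [0.527, -0.286]), (0.78, [0.49, -0.063])]
D [(0.9, [0.494, -0.062]), (0.78, [0.531, -0.286])]
24.6 [ 0.4922 -0.0098  0.2303]
```

View pics/o4.png

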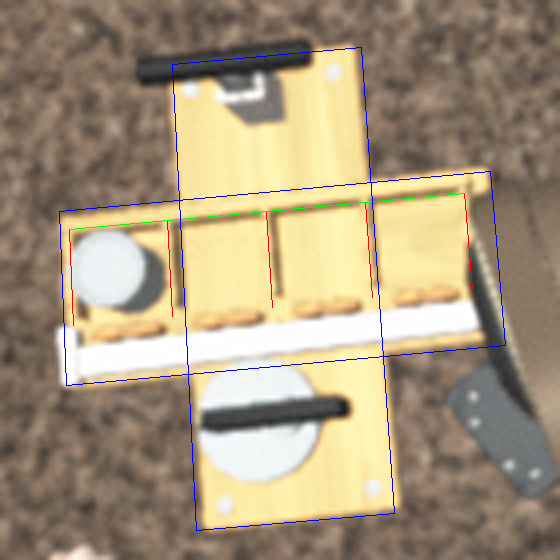

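Call:
apply_moves:
  motion:
    - [[0.05,-0.7,0,0,0,0],[0,-0.58,-0.2,0,0,0],[0,0,-0.7,0,0,0],[0,0,-0.8,0,0,0],[0,0,-0.7,0,0,0],[0,0,-0.3,0,0,0],[0,0,0,0,0,0]]

```text
t: 25.52
tcp_pos: [0.4941, -0.0599, 0.1214]
tcp_rot: [0.945, 0.328, -0.0, -0.0]
contact_force: [0.9, -0.1, 0.2]
gripper_width: 0.0879
finger_force: 0.0
```

Call:
apply_moves:
  motion:
    - [[0,0,0,0,0,0],[0,0,0,0,0,0],[0,0,0,0,0,0],[0,0,0,0,0,0],[0,0,0,0,0,0],[0,0,0,0,0,0]]
  fingers: 1

```text
t: 26.28
tcp_pos: [0.4943, -0.0612, 0.1219]
tcp_rot: [0.945, 0.327, 0.0, 0.0]
contact_force: [0.3, -0.4, 3.2]
gripper_width: 0.0458
finger_force: 25.0
```

Call:
apply_moves:
  motion:
    - [[0,0,0.5,0,0,0],[0,0,0.8,0,0,0],[0,0,0.8,0,0,0],[0,0,0.4,0,0,0],[0.1,0.5,0,0,0,0],[0.2,0.9,0,0,0,0],[0.2,0.95,0,0,0,0],[0.2,0.95,0,0,0,0],[0.2,0.95,0,0,0,0],[0.2,0.95,0,0,0,0],[0.2,0.95,0,0,0,0],[0.2,0.7,0,0,0,0],[0,0.51,0,0,0,0],[0,0,0,0,0,0],[0,0,0,0,0,0],[0,0,0,0,0,0]]

```text
t: 28.28
tcp_pos: [0.5542, 0.2318, 0.2216]
tcp_rot: [0.945, 0.326, -0.0, 0.0]
contact_force: [-0.0, -0.3, -0.7]
gripper_width: 0.0455
finger_force: 25.0
```

Call:
apply_moves:
  motion:
    - [[0,0,-0.6,0,0,0],[0,0.03,-0.7,0,0,0],[0,0,-0.4,0,0,0],[0,0,-0.25,0,0,0],[0,0,-0.2,0,0,0],[0,0,-0.1,0,0,0],[0,0,-0.04,0,0,0],[0,0,0,0,0,0]]

```text
t: 29.28
tcp_pos: [0.5541, 0.2347, 0.1304]
tcp_rot: [0.945, 0.327, 0.0, 0.0]
contact_force: [0.2, -0.4, -2.2]
gripper_width: 0.0456
finger_force: 25.0
```

Call:
apply_moves:
  motion:
    - [[0,0,-0.05,0,0,0],[0,0,0,0,0,0],[0,0,0,0,0,0]]

```text
t: 29.65
tcp_pos: [0.5545, 0.2349, 0.1299]
tcp_rot: [0.945, 0.327, 0.001, 0.0]
contact_force: [-3.1, -3.5, 10.8]
gripper_width: 0.0454
finger_force: 25.0
```

Call:
apply_moves:
  motion:
    - [[0,0,0,0,0,0],[0,0,0,0,0,0],[0,0,0,0,0,0],[0,0,0.3,0,0,0],[0,0,0.9,0,0,0],[0,0,0.9,0,0,0],[0,-0.4,0.4,0,0,0],[0.1,-0.95,0,0,0,0],[0.2,-0.95,0,0,0,0],[0.2,-0.95,0,0,0,0],[0.2,-0.95,0,0,0,0],[0.2,-0.7,0,0,0,0],[0,-0.3,0,0,0,0],[0,0,0,0,0,0]]
  fingers: -0.27

```text
t: 31.4
tcp_pos: [0.5895, 0.0257, 0.2278]
tcp_rot: [0.945, 0.327, -0.0, -0.0]
contact_force: [-0.0, 0.1, -0.6]
gripper_width: 0.0558
finger_force: 0.0
```

```bash
python3 tins.py s7.png
```

```text
A [(1.0, [0.611, -0.071]), (0.81, [0.531, -0.283]), (0.77, [0.704, -0.176])]
B [(0.93, [0.611, -0.074]), (0.77, [0.531, -0.286]), (0.75, [0.707, -0.182])]
C [(1.0, [0.527, -0.286]), (0.79, [0.607, -0.075])]
D [(0.95, [0.611, -0.074]), (0.78, [0.531, -0.286])]
31.45 [0.5895 0.0271 0.228 ]
```

Call:
apply_moves:
  motion:
    - [[0.25,-0.9,0,0,0,0],[0.26,-0.9,0,0,0,0],[0,-0.65,-0.15,0,0,0],[0,0,-0.7,0,0,0],[0,0,-0.8,0,0,0],[0,0,-0.7,0,0,0],[0,0,-0.3,0,0,0],[0,0,0,0,0,0]]
  fingers: -1

```text
t: 32.45
tcp_pos: [0.6102, -0.0702, 0.1217]
tcp_rot: [0.945, 0.328, -0.0, -0.0]
contact_force: [-0.4, -0.5, 1.3]
gripper_width: 0.0879
finger_force: 0.0
```

Call:
apply_moves:
  motion:
    - [[0,0,0,0,0,0],[0,0,0,0,0,0],[0,0,0,0,0,0],[0,0,0,0,0,0],[0,0,0,0,0,0],[0,0,0,0,0,0]]
  fingers: 1

```text
t: 33.2
tcp_pos: [0.6105, -0.0715, 0.1222]
tcp_rot: [0.945, 0.327, 0.0, 0.0]
contact_force: [0.1, 0.4, 2.4]
gripper_width: 0.0455
finger_force: 25.0
```

Call:
apply_moves:
  motion:
    - [[0,0,0.5,0,0,0],[0,0,0.8,0,0,0],[0,0,0.8,0,0,0],[0,0,0.4,0,0,0],[-0.1,0.5,0,0,0,0],[-0.2,0.9,0,0,0,0],[-0.2,0.95,0,0,0,0],[-0.2,0.95,0,0,0,0],[-0.2,0.95,0,0,0,0],[-0.2,0.9,0,0,0,0],[-0.2,0.7,0,0,0,0],[0,0.28,0,0,0,0],[0,0,0,0,0,0],[0,0,0,0,0,0],[0,0,0,0,0,0]]

```text
t: 35.08
tcp_pos: [0.5588, 0.1724, 0.2218]
tcp_rot: [0.945, 0.326, -0.0, 0.0]
contact_force: [0.8, -0.2, -1.8]
gripper_width: 0.0454
finger_force: 25.0
```

Call:
apply_moves:
  motion:
    - [[0,0,-0.6,0,0,0],[0,0,-0.7,0,0,0],[0,0,-0.4,0,0,0],[0,0,-0.25,0,0,0],[0,0,-0.2,0,0,0],[0,0,-0.1,0,0,0],[0,0,-0.04,0,0,0],[0,0,-0.02,0,0,0],[0,0,0,0,0,0]]

```text
t: 36.2
tcp_pos: [0.5586, 0.1739, 0.1302]
tcp_rot: [0.945, 0.327, 0.0, 0.0]
contact_force: [-1.7, -0.4, 3.1]
gripper_width: 0.0452
finger_force: 25.0
```

Contact with the floor. I'll release it and move towards tin C.

Call:
apply_moves:
  motion:
    - [[0,0,-0.01,0,0,0],[0,0,0,0,0,0],[0,0,0,0,0,0],[0,0,0.3,0,0,0],[0,0,0.9,0,0,0],[0,0,0.9,0,0,0],[0,-0.4,0.4,0,0,0],[0,-0.95,0,0,0,0],[0,-0.95,0,0,0,0],[0,-0.95,0,0,0,0],[0,-0.95,0,0,0,0],[0,-0.7,0,0,0,0],[0,-0.3,0,0,0,0],[0,0,0,0,0,0]]
  fingers: -0.27

```text
t: 37.95
tcp_pos: [0.5585, -0.0343, 0.2297]
tcp_rot: [0.945, 0.327, 0.0, 0.0]
contact_force: [0.9, 0.5, -1.1]
gripper_width: 0.0553
finger_force: 0.0
```

```bash
python3 tins.py s8.png;python3 - <<'E'
from ov import *
t=snap('top');overlay(t,[.5565,.2034,.0706],(115,160,255,300),4,'o5.png')
E
```

```text
A [(0.81, [0.531, -0.283])]
B [(0.77, [0.531, -0.286])]
C [(1.0, [0.527, -0.286])]
D [(0.78, [0.531, -0.286])]
38.0 [ 0.5585 -0.0333  0.2296]
```

View pics/o5.png

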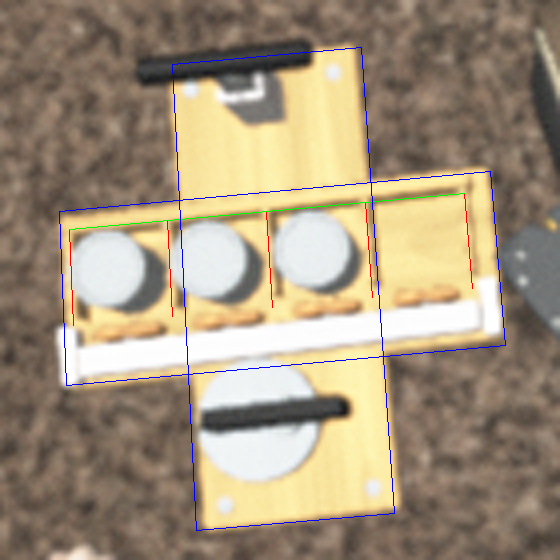

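Call:
apply_moves:
  motion:
    - [[-0.1,-0.8,0,0,0,0],[-0.1,-0.95,0,0,0,0],[-0.1,-0.95,0,0,0,0],[-0.1,-0.95,0,0,0,0],[-0.1,-0.95,0,0,0,0],[-0.15,-0.9,0,0,0,0],[-0.14,-0.6,0,0,0,0],[0,-0.21,-0.1,0,0,0],[0,0,0,0,0,0]]
  fingers: -1

```text
t: 39.17
tcp_pos: [0.5272, -0.2854, 0.2248]
tcp_rot: [0.945, 0.328, 0.0, -0.001]
contact_force: [0.5, -0.6, -0.6]
gripper_width: 0.0877
finger_force: 0.0
```

Call:
apply_moves:
  motion:
    - [[0,0,-0.7,0,0,0],[0,0,-0.8,0,0,0],[0,0,-0.7,0,0,0],[0,0,-0.37,0,0,0],[0,0,0,0,0,0]]

```text
t: 39.8
tcp_pos: [0.527, -0.2853, 0.1218]
tcp_rot: [0.945, 0.328, -0.0, -0.001]
contact_force: [0.6, 0.4, -0.4]
gripper_width: 0.0878
finger_force: 0.0
```

Call:
apply_moves:
  motion:
    - [[0,0,0,0,0,0],[0,0,0,0,0,0],[0,0,0,0,0,0],[0,0,0,0,0,0],[0,0,0,0,0,0],[0,0,0,0,0,0]]
  fingers: 1

```text
t: 40.55
tcp_pos: [0.527, -0.2868, 0.1227]
tcp_rot: [0.945, 0.327, 0.0, 0.0]
contact_force: [-0.8, -1.1, 2.2]
gripper_width: 0.0452
finger_force: 25.0
```

Call:
apply_moves:
  motion:
    - [[0,0,0.5,0,0,0],[0,0,0.8,0,0,0],[0,0,0.8,0,0,0],[0,0,0.4,0,0,0],[0,0.5,0,0,0,0],[0.1,0.9,0,0,0,0],[0.1,0.95,0,0,0,0],[0.1,0.95,0,0,0,0],[0.1,0.95,0,0,0,0],[0.1,0.95,0,0,0,0],[0.1,0.95,0,0,0,0],[0.1,0.95,0,0,0,0],[0.1,0.95,0,0,0,0],[0.1,0.9,0,0,0,0],[0,0.7,0,0,0,0],[0,0.36,0,0,0,0],[0,0,0,0,0,0],[0,0,0,0,0,0],[0,0,0,0,0,0]]

```text
t: 42.92
tcp_pos: [0.5629, 0.1123, 0.2223]
tcp_rot: [0.945, 0.326, -0.0, 0.0]
contact_force: [-0.0, 1.0, -2.7]
gripper_width: 0.0454
finger_force: 25.0
```

Call:
apply_moves:
  motion:
    - [[0,0,-0.6,0,0,0],[0,0,-0.7,0,0,0],[0,0,-0.4,0,0,0],[0,0,-0.25,0,0,0],[0,0,-0.2,0,0,0],[0,0,-0.1,0,0,0],[0,0,-0.04,0,0,0],[0,0,-0.01,0,0,0],[0,0,0,0,0,0]]

```text
t: 44.05
tcp_pos: [0.563, 0.1139, 0.1308]
tcp_rot: [0.945, 0.327, 0.0, 0.0]
contact_force: [-0.5, -1.2, -1.1]
gripper_width: 0.0458
finger_force: 25.0
```

Call:
apply_moves:
  motion:
    - [[0,0,-0.04,0,0,0],[0,0,0,0,0,0],[0,0,0,0,0,0]]

```text
t: 44.42
tcp_pos: [0.5633, 0.114, 0.1305]
tcp_rot: [0.945, 0.327, 0.001, 0.0]
contact_force: [-4.1, -1.5, 11.9]
gripper_width: 0.0458
finger_force: 25.0
```

Call:
apply_moves:
  motion:
    - [[0,0,0,0,0,0],[0,0,0,0,0,0],[0,0,0,0,0,0],[0,0,0.3,0,0,0],[0,0,0.9,0,0,0],[0,0,0.9,0,0,0],[-0.2,-0.4,0.4,0,0,0],[-0.3,-0.95,0,0,0,0],[-0.3,-0.95,0,0,0,0],[-0.3,-0.95,0,0,0,0],[-0.3,-0.5,0,0,0,0],[0,0,0,0,0,0]]
  fingers: -0.27

```text
t: 45.92
tcp_pos: [0.5063, -0.0379, 0.2295]
tcp_rot: [0.945, 0.326, -0.0, 0.001]
contact_force: [0.9, 0.1, 0.7]
gripper_width: 0.0557
finger_force: 0.0
```

```bash
python3 - <<'E'
from ov import *
t=snap('top');overlay(t,[.5565,.2034,.0706],(115,160,255,300),3,'o6.png')
s=snap('scene');a=cv2.cvtColor(s['frame'],cv2.COLOR_RGB2BGR)[130:330,100:360];b=cv2.imread('pics/o6.png')
a=cv2.resize(a,None,fx=1.45,fy=1.45);c=np.zeros((420,800,3),np.uint8);c[:a.shape[0],:a.shape[1]]=a;c[:b.shape[0],380:380+b.shape[1]]=b;cv2.imwrite('pics/c6.png',c)
E
```

```text
(no output)
```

View pics/c6.png

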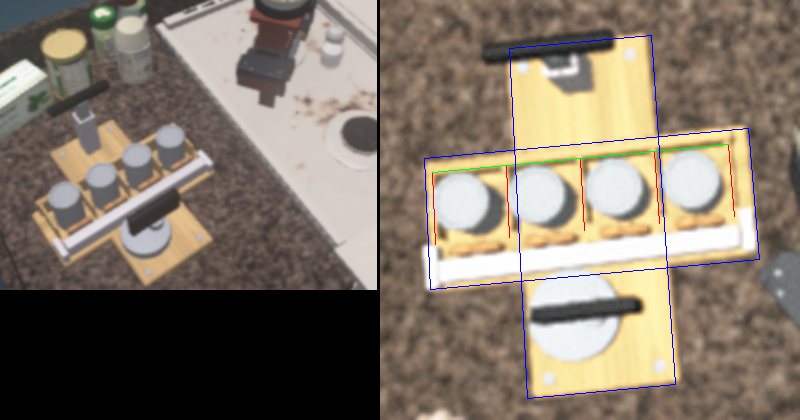

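Call:
apply_moves:
  motion:
    - [[-0.15,0.7,0,0,0,0.8],[-0.15,0.8,0,0,0,0.8],[-0.15,0.9,0,0,0,0.8],[-0.15,0.9,0,0,0,0.8],[-0.15,0.9,0,0,0,0.8],[-0.15,0.8,0,0,0,0.8],[-0.18,0.7,0,0,0,0.78],[0,0.14,0,0,0,0],[0,0,0,0,0,0],[0,0,0,0,0,0]]

```text
t: 47.28
tcp_pos: [0.464, 0.1965, 0.2288]
tcp_rot: [0.683, 0.731, -0.0, 0.0]
contact_force: [0.4, -0.6, -0.4]
gripper_width: 0.0555
finger_force: 0.0
```

Call:
apply_moves:
  motion:
    - [[0,0,-0.6,0,0,0],[0,0,-0.7,0,0,0],[0,0,-0.7,0,0,0],[0,0,-0.5,0,0,0],[0,0,0,0,0,0],[0,0,0,0,0,0]]

```text
t: 48.02
tcp_pos: [0.464, 0.1976, 0.1296]
tcp_rot: [0.682, 0.731, 0.0, 0.0]
contact_force: [-0.4, -0.5, 0.4]
gripper_width: 0.0558
finger_force: 0.0
```

Call:
apply_moves:
  motion:
    - [[0,0,0,0,0,0],[0,0,0,0,0,0],[0,0,0,0,0,0],[0,0,0,0,0,0],[0,0,0,0,0,0]]
  fingers: 1
  squeeze: 30

```text
t: 48.65
tcp_pos: [0.4632, 0.1974, 0.1289]
tcp_rot: [0.682, 0.732, -0.0, -0.0]
contact_force: [-3.1, -0.5, 2.7]
gripper_width: 0.014
finger_force: 29.9
```

Call:
apply_moves:
  motion:
    - [[0,0,0,0,0,-0.4],[0,0,0,0,0,-0.7],[0,0,0,0,0,-0.7],[0,0,0,0,0,-0.7],[0,0,0,0,0,-0.7],[0,0,0,0,0,-0.7],[0,0,0,0,0,-0.7],[0,0,0,0,0,-0.7],[0,0,0,0,0,-0.7],[0,0,0,0,0,-0.7],[0,0,0,0,0,-0.7],[0,0,0,0,0,-0.7],[0,0,0,0,0,-0.7],[0,0,0,0,0,-0.2],[0,0,0,0,0,0],[0,0,0,0,0,0]]

```text
t: 50.65
tcp_pos: [0.466, 0.1956, 0.1291]
tcp_rot: [0.999, 0.035, 0.002, 0.001]
contact_force: [7.7, -7.0, -2.3]
gripper_width: 0.0164
finger_force: 33.5
```

```bash
python3 - <<'E'
from h import *
s=manip.read_state();q=s['tcp_rot'];print(s['contact_force'],s['moment'],np.degrees(2*np.arctan2(q[1],q[0])),s['gripper_width'])
E
```

```text
[ 7.71609553 -7.01546757 -2.29155166] [-1.25855578 -1.82931918  0.90000398] 4.034805629081559 0.016412820105000323
```

Call:
apply_moves:
  motion:
    - [[0,0,0,0,0,0],[0,0,0,0,0,-0.3],[0,0,0,0,0,-0.2],[0,0,0,0,0,0],[0,0,0,0,0,0]]
  squeeze: 45

```text
t: 51.28
tcp_pos: [0.466, 0.1953, 0.1291]
tcp_rot: [1.0, -0.008, 0.002, 0.001]
contact_force: [8.7, -8.4, -2.7]
gripper_width: 0.016
finger_force: 46.5
```

```bash
python3 - <<'E'
from h import *
s=manip.read_state();q=s['tcp_rot'];print(s['contact_force'],s['moment'],np.degrees(2*np.arctan2(q[1],q[0])),s['gripper_width'])
E
```

```text
[ 8.71399205 -8.36015451 -2.73826753] [-1.50248211 -1.90316711  0.98177305] -0.9667844485872643 0.016036894993833928
```

Call:
apply_moves:
  motion:
    - [[0,0,0,0,0,0],[0,0,0,0,0,0],[0,0,0,0,0,0],[0,0,0.5,0,0,0],[0,0,0.9,0,0,0],[0,0,0.9,0,0,0],[0,-0.5,0.9,0,0,0.5],[0.3,-0.9,0,0,0,0.8],[0.3,-0.9,0,0,0,0.8],[0.3,-0.9,0,0,0,0.8],[0.3,-0.9,0,0,0,0.8],[0.3,-0.9,0,0,0,0.8],[0,0,0,0,0,0]]
  fingers: -0.27
  squeeze: 30

```text
t: 52.9
tcp_pos: [0.524, -0.0056, 0.2564]
tcp_rot: [0.928, 0.373, -0.0, 0.0]
contact_force: [-0.2, 0.1, -1.1]
gripper_width: 0.0559
finger_force: 0.0
```

```bash
python3 - <<'E'
from ov import *
t=snap('top');overlay(t,[.5565,.2034,.0706],(115,160,255,300),4,'o7.png')
E
```

```text
(no output)
```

View pics/o7.png

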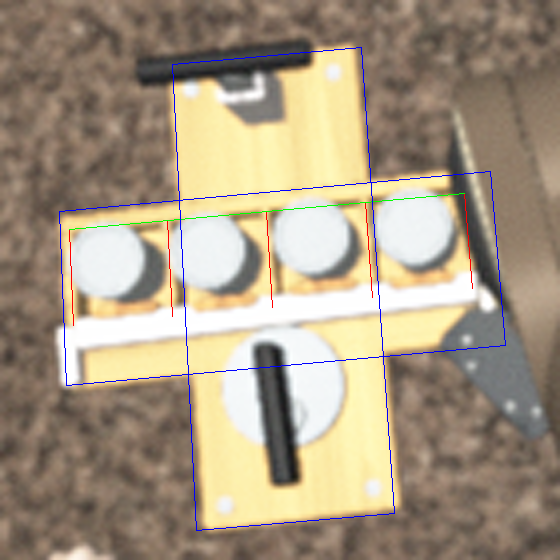

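```bash
cat > wing.py <<'E'
from ov import *
t=snap('top');v=[.5565,.2034,.0706]
f=t['frame'].astype(int);u0,v0=proj(t,W(v,(-.095,0,.07))).round().astype(int)
m=np.zeros(f.shape[:2],bool);R=22;m[v0-R:v0+R,u0-R:u0+R]=True
m&=f.max(2)<75
n,l,st,c=cv2.connectedComponentsWithStats(m.astype(np.uint8));i=1+np.argmax(st[1:,4])
ys,xs=np.nonzero(l==i)
P=np.array([onz(t,(x,y),.08)[:2] for x,y in zip(xs,ys)]);mu=P.mean(0);d=np.linalg.svd(P-mu)[2][0]
a=np.degrees(np.arctan2(d[0],d[1]))%180   # cw from +y
print(len(P),mu,'cam deg',a+np.degrees(v[2]))
E
python3 wing.py
```

```text
86 [0.46202696 0.18775611] cam deg 85.31575669541206
```

Call:
apply_moves:
  motion:
    - [[-0.25,0.8,0,0,0,-0.7],[-0.25,0.9,0,0,0,-0.7],[-0.25,0.9,0,0,0,-0.7],[-0.25,0.9,0,0,0,-0.7],[-0.25,0.8,0,0,0,-0.7],[-0.27,0.6,0,0,0,-0.5],[0,0.15,0,0,0,0],[0,0,0,0,0,0],[0,0,0,0,0,0]]

```text
t: 54.12
tcp_pos: [0.4632, 0.1985, 0.2568]
tcp_rot: [0.999, 0.035, -0.0, 0.0]
contact_force: [0.6, -0.3, -0.3]
gripper_width: 0.0556
finger_force: 0.0
```

Call:
apply_moves:
  motion:
    - [[0,0,-0.7,0,0,0],[0,0,-0.9,0,0,0],[0,0,-0.9,0,0,0],[0,0,-0.65,0,0,0],[0,0,0,0,0,0],[0,0,0,0,0,0]]

```text
t: 54.88
tcp_pos: [0.4635, 0.1991, 0.1316]
tcp_rot: [0.999, 0.035, 0.0, -0.0]
contact_force: [-0.8, -1.1, 0.4]
gripper_width: 0.0557
finger_force: 0.0
```

Call:
apply_moves:
  motion:
    - [[0,0,0,0,0,0],[0,0,0,0,0,0],[0,0,0,0,0,0],[0,0,0,0,0,0],[0,0,0,0,0,0]]
  fingers: 1
  squeeze: 55

```text
t: 55.5
tcp_pos: [0.4633, 0.1953, 0.1311]
tcp_rot: [0.999, 0.034, -0.0, 0.003]
contact_force: [0.4, -13.0, 10.4]
gripper_width: 0.0145
finger_force: 54.6
```

```bash
python3 - <<'E'
from h import *
s=manip.read_state();q=s['tcp_rot'];print(s['contact_force'],s['moment'],np.degrees(2*np.arctan2(q[1],q[0])),s['gripper_width'])
E
```

```text
[  0.37961835 -13.01893644  10.4144784 ] [-2.96503583 -0.09550556  0.80337165] 3.9458672370436463 0.014504982876312007
```

Call:
apply_moves:
  motion:
    - [[0,-0.09,0,0,0,0],[0,0,0,0,0,0],[0,0,0,0,0,-0.3],[0,0,0,0,0,0],[0,0,0,0,0,0]]

```text
t: 56.12
tcp_pos: [0.4632, 0.1947, 0.1311]
tcp_rot: [1.0, 0.009, 0.0, 0.001]
contact_force: [1.9, -6.2, 5.2]
gripper_width: 0.0144
finger_force: 54.7
```

```bash
cat > w.py <<'E'
from h import *
s=manip.read_state();q=s['tcp_rot'];print(s['contact_force'],s['moment'],np.degrees(2*np.arctan2(q[1],q[0])),s['gripper_width'])
E
python3 w.py
```

```text
[ 1.94974278 -6.21374734  5.24776738] [-1.60727698 -0.13891345  0.88408735] 1.0453968907492956 0.014389562774545369
```

Call:
apply_moves:
  motion:
    - [[0,0,0,0,0,-0.3],[0,0,0,0,0,0],[0,0,0,0,0,0]]

```text
t: 56.5
tcp_pos: [0.4632, 0.1948, 0.1311]
tcp_rot: [1.0, -0.016, 0.0, 0.001]
contact_force: [2.7, -6.7, 5.6]
gripper_width: 0.0155
finger_force: 58.7
```

```bash
python3 w.py
```

```text
[ 2.68317655 -6.66519809  5.5828022 ] [-1.58639156 -0.18604522  1.40936   ] -1.8621878420370754 0.015461675072602082
```

Call:
apply_moves:
  motion:
    - [[0,0,0,0,0,-0.3],[0,0,0,0,0,0],[0,0,0,0,0,0]]

```text
t: 56.88
tcp_pos: [0.4636, 0.1948, 0.1312]
tcp_rot: [0.999, -0.042, 0.001, 0.001]
contact_force: [3.7, -6.8, 5.2]
gripper_width: 0.0163
finger_force: 59.8
```

```bash
python3 w.py
```

```text
[ 3.68005926 -6.82207409  5.16370951] [-1.53167046 -0.58172059  1.52206054] -4.864319936299534 0.01630178496556867
```

Call:
apply_moves:
  motion:
    - [[0,0,0,0,0,0],[0,0,0,0,0,0],[0,0,0,0,0,0],[0,0,0.5,0,0,0],[0,0,0.9,0,0,0],[0,0,0.9,0,0,0],[0,-0.5,0.9,0,0,0.5],[0.3,-0.9,0,0,0,0.8],[0.3,-0.9,0,0,0,0.8],[0.3,-0.9,0,0,0,0.8],[0.3,-0.9,0,0,0,0.8],[0.3,-0.9,0,0,0,0.8],[0,0,0,0,0,0]]
  fingers: -0.27
  squeeze: 30

```text
t: 58.5
tcp_pos: [0.5233, -0.0072, 0.2584]
tcp_rot: [0.94, 0.34, -0.0, 0.0]
contact_force: [-0.3, 0.5, -0.5]
gripper_width: 0.056
finger_force: 0.0
```

```bash
python3 wing.py; python3 - <<'E'
from ov import *
t=snap('top');overlay(t,[.5565,.2034,.0706],(115,160,255,300),4,'o8.png')
for r in spot_point('top','handle_grip')[:1]:print(onz(t,r['pixel'],.13))
s=snap('scene')
for r in spot_point('scene','handle_grip')[:1]:print(onz(s,r['pixel'],.13))
E
```

```text
88 [0.46053442 0.18773739] cam deg 88.59532007409666
[0.65746541 0.21254983 0.13      ]
[0.66621988 0.2099433  0.13      ]
```

View pics/o8.png

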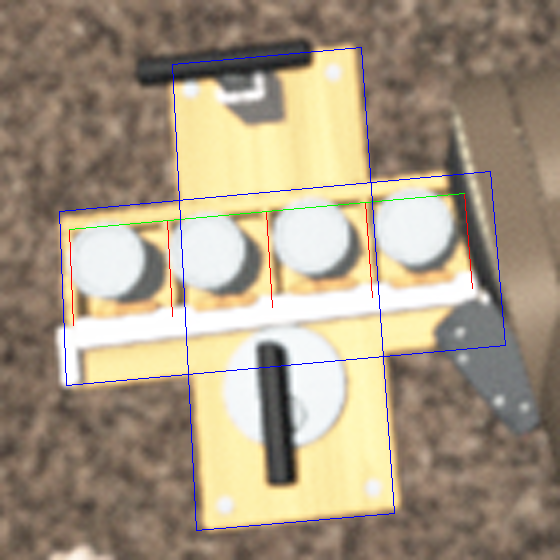

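Call:
apply_moves:
  motion:
    - [[0.3,0.8,0,0,0,0.75],[0.45,0.8,0,0,0,0.75],[0.5,0.8,0,0,0,0.75],[0.5,0.8,0,0,0,0.75],[0.5,0.8,0,0,0,0.75],[0.5,0.7,0,0,0,0.75],[0.4,0.6,0,0,0,0.75],[0.2,0.18,0,0,0,0.17],[0,0,0,0,0,0],[0,0,0,0,0,0]]

```text
t: 60.0
tcp_pos: [0.6565, 0.214, 0.2589]
tcp_rot: [0.682, 0.732, -0.0, 0.0]
contact_force: [-0.0, -0.7, -0.1]
gripper_width: 0.0559
finger_force: 0.0
```

```bash
python3 w.py
```

```text
[-0.03140576 -0.70502812 -0.09724095] [-0.01832842 -0.10017925 -0.03505783] 94.07154738394209 0.05594094890903377
```

Call:
apply_moves:
  motion:
    - [[0,-0.05,-0.5,0,0,0],[0,0,-0.5,0,0,0],[0,0,-0.4,0,0,0],[0,0,-0.25,0,0,0],[0,0,0,0,0,0],[0,0,0,0,0,0]]

```text
t: 60.75
tcp_pos: [0.6571, 0.2133, 0.1934]
tcp_rot: [0.681, 0.733, 0.0, 0.0]
contact_force: [-0.7, 0.6, 0.4]
gripper_width: 0.0553
finger_force: 0.0
```

Call:
apply_moves:
  motion:
    - [[0,0,0,0,0,0],[0,0,0,0,0,0],[0,0,0,0,0,0],[0,0,0,0,0,0],[0,0,0,0,0,0]]
  fingers: 1

```text
t: 61.38
tcp_pos: [0.6573, 0.213, 0.193]
tcp_rot: [0.681, 0.733, 0.001, 0.0]
contact_force: [3.0, 1.0, -0.8]
gripper_width: 0.018
finger_force: 30.0
```

Gripped at 18 mm. Pulling up about 97 mm.

Call:
apply_moves:
  motion:
    - [[0,0,0.25,0,0,0],[0,0,0.3,0,0,0],[0,0,0.3,0,0,0],[0,0,0.3,0,0,0],[0,0,0.3,0,0,0],[0,0,0.3,0,0,0],[0,0,0.3,0,0,0],[0,0,0.2,0,0,0],[0,0,0.15,0,0,0],[0,0,0,0,0,0],[0,0,0,0,0,0]]

```text
t: 62.75
tcp_pos: [0.6573, 0.213, 0.2887]
tcp_rot: [0.681, 0.733, 0.0, 0.0]
contact_force: [4.8, 1.4, -3.7]
gripper_width: 0.018
finger_force: 30.0
```

Call:
apply_moves:
  motion:
    - [[0,0,0.08,0,0,0],[0,0,0.07,0,0,0],[0,0,0,0,0,0]]

```text
t: 63.12
tcp_pos: [0.6574, 0.2128, 0.2892]
tcp_rot: [0.68, 0.733, -0.001, -0.001]
contact_force: [15.5, 7.7, -31.5]
gripper_width: 0.0178
finger_force: 30.0
```

Call:
apply_moves:
  motion:
    - [[0,0,-0.16,0,0,0],[0,0,0,0,0,0]]

```text
t: 63.38
tcp_pos: [0.6573, 0.2129, 0.2878]
tcp_rot: [0.681, 0.733, 0.0, 0.0]
contact_force: [6.0, 2.1, -5.8]
gripper_width: 0.018
finger_force: 30.0
```

Call:
apply_moves:
  motion:
    - [[0,0,0,0,0,0],[0,0,0,0,0,0],[0,0,0,0,0,0],[0,0,0.4,0,0,0],[0,0,0.6,0,0,0],[-0.2,-0.5,0.3,0,0,0],[-0.6,-0.9,0,0,0,0],[-0.6,-0.9,0,0,0,0],[-0.6,-0.9,0,0,0,0],[-0.6,-0.9,0,0,0,0],[-0.6,-0.9,0,0,0,0],[0,0,0,0,0,0],[0,0,0,0,0,0]]
  fingers: -0.27

```text
t: 65.0
tcp_pos: [0.5293, 0.0137, 0.3416]
tcp_rot: [0.681, 0.733, 0.001, 0.001]
contact_force: [-0.2, 0.0, -0.3]
gripper_width: 0.0559
finger_force: 0.0
```

```bash
python3 - <<'E'
from ov import *
t=snap('top');overlay(t,[.5565,.2034,.0706],(115,160,255,300),3,'o9.png')
s=snap('scene');a=cv2.cvtColor(s['frame'],cv2.COLOR_RGB2BGR);b=cv2.imread('pics/o9.png')
c=np.zeros((600,800,3),np.uint8)
d=cv2.resize(a[150:310,110:370],None,fx=1.45,fy=1.45);c[:d.shape[0],:d.shape[1]]=d
d=cv2.resize(a[170:235,130:200],None,fx=5,fy=5,interpolation=cv2.INTER_CUBIC);c[240:240+d.shape[0],:d.shape[1]]=d
c[:b.shape[0],380:380+b.shape[1]]=b;cv2.imwrite('pics/c9.png',c)
for n in('top','scene'):print(n,[(r['p'],r['pixel']) for r in search_frame(n,'lockbutton')[:2]])
for n,q in(('top',t),('scene',s)):
  print(n,proj(q,W([.5565,.2034,.0706],(.1,0,.23))),[(r['p'],r['pixel']) for r in spot_point(n,'handle_grip')[:1]])
E
```

```text
top []
scene [(0.54, [197.3, 278.7])]
top [162.70623937 165.53239548] [(0.63, [162.8, 168.3])]
scene [148.6419706 165.4304196] [(0.87, [145.9, 166.0])]
```

View pics/c9.png

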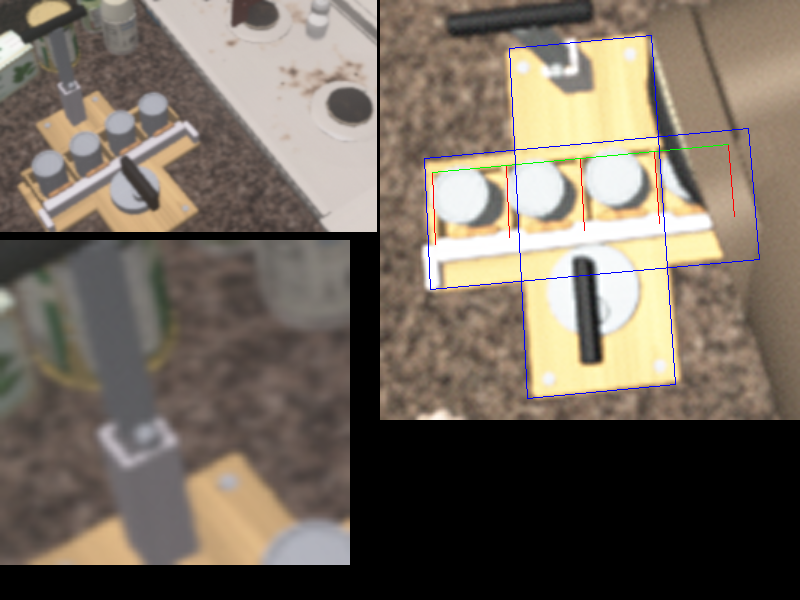

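The handle is up and the lock button shows above the sleeve at (145,433) in the crop. The tins are clamped, the wing is across the row and the shaker is standing.

```bash
python3 -c "
from rig import ticket
print(ticket.hand_in())"
```

```text
the job is handed in; nothing more can be done
None
```

I packed the caddy and handed it in at about 65 s: shaker upright on the range top, all four tins in their own bays, cam turned to its tight stop, and handle up with its lock button out; the bottle was not touched, and no verdict came back.

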